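# Unlock the strongbox and hold its bolt drawn

## Robot

A 6-joint arm with a two-finger parallel gripper is mounted at the origin on the work surface; the furniture and walls round the work are solid. World frame = base frame: x ahead of the robot, y to its left, z up, the work surface at z = 0. Lengths are in m, angles in rad, forces in N, time in s.
With the tool pointing down it reaches from about 0.35 to 0.975 m from the base axis. Payload 7.1 kg.
Tool frame: the origin (TCP) lies midway between the tips of the shut fingers; the grasp point (between the pads) lies 19 mm behind it; z points along the fingers, y is the line along which they close (so a half turn about z gives the same grasp; the last joint's range is limited). The gripper opens to 88 mm and grips with 3 to 60 N. Pads are 20 mm wide; open, the fingers measure 115 mm over their backs; the gripper's body (75 mm by 178 mm) begins 61 mm behind the grasp point.
Start: joints at [1.16, 0.423, 1.63, -0, 1.089, -0.019], TCP at [0.239, 0.578, 0.185] pointing down, gripper open.
Joint ranges: [-3, 3], [-0.9, 2.11], [0.09, 2.58], [-1.31, 4.45], [0.11, 2.69], [-2.54, 2.54]. Speed limits (rad/s): [2.39, 2.39, 3.01, 3.14, 3.14, 3.14].

## Interface

Orientations are given as a unit quaternion [w, x, y, z].
In Python, from station import move_pose, movel, movej, command_gripper, wait, inverse_kinematics, read_camera, camera_info, MotionError, job_done, get_time, get_joint_pos, get_qvel, get_effort, get_tcp_pos, get_ee_rot, get_ft_force, get_ft_torque, get_grip_width, get_finger_force gives the robot as it stands. Calls block until the motion is done:
- move_pose(position, orientation): joint-space move of the TCP to a pose.
- movel(position, frame=None, v=0.15, until_force=None): straight line of the TCP; frame=None keeps the orientation; v is the mean speed in m/s. With until_force (N) it stops when the force on the tool has changed by that much, and returns True; else False.
- movej(angles): joint-space move.
- command_gripper(opening): opening from 0.0 (shut) to 1.0 (fully open); the grip force is fixed at half the most; returns when the fingers have stopped.
- wait(seconds).
- inverse_kinematics(position, orientation): joint angles nearest the present ones, or None.
- read_camera(name): name is "scene" or "top" or "wrist"; returns the picture (384x512x3 uint8, red, green, blue); there is no depth.
- camera_info(name): a dict with "intrinsics" (3x3 intrinsics, pixels), "T" (4x4, takes a point from camera to world coordinates); the wrist camera has in their place "tool_from_camera" (4x4, takes a point from camera to tool coordinates, whose origin is the TCP and whose axes are the flange's). Camera axes: x right, y up, looking along -z (the intrinsics and any distortion apply to the point x, -y, -z); pixel columns grow to the right and rows downward; lengths in m; the calibration is good to about 2 mm. A picture is of the moment at which its call begins: read the wrist's pose just before it. camera_info takes no time and is no camera call.
A pose or a line that the arm cannot do raises MotionError and nothing moves.
- job_done(): hands the job in; it is judged then, once.
Readings, each from a call of its own:
- get_time(): time.
- get_joint_pos(): joint angles.
- get_qvel(): joint speeds.
- get_effort(): joint torques, N m.
- get_tcp_pos(): TCP position.
- get_ee_rot(): TCP orientation.
- get_ft_force(): force on the tool from outside, world axes, zero at the start.
- get_ft_torque(): the same for the moment, N m.
- get_grip_width(): opening from 0.0 (shut) to 1.0 (fully open).
- get_finger_force(): force on a finger pad.
Only numpy, scipy, OpenCV 4.12 (cv2) and the standard library are available. Lean on these libraries where they do the work, as an engineer would, in place of code of your own. Each camera call takes 0.05 s, during which the arm holds its last target. There are 200 camera calls.

## Task

Take the key with the round bow out of the wooden key rack and push it down into the lock on top of the grey strongbox until its collar sits on the cylinder; the pins are sticky, so it may need a wiggle. Then turn it a quarter turn clockwise (seen from above), to the stop, and finish while still gripping the key and holding it turned and fully in against the return spring, so that the bolt stays drawn back. Leave the other two keys in the rack and do not disturb the stapler, the wooden block or the tape measure.

Things in the scene. Friction and masses are not known exactly. Their poses are not given: they have to be found in the camera images.
- round_key_bow (a point): Centre of the right key's bow (head): a steel disc 34 mm in diameter, 10 mm thick, with a dark hole near its top, upright in the rack, this point 62 mm above the bench. Axes: x through the 10 mm thickness (the way to grip it), y across the width, z up. Below it: collar 23 mm in diameter, 6 mm high, underside 24 mm below this point, then the blade.
- round_key_tip (a point): Lower end of the round-bowed key's blade, on its centre line, 52 mm below the bow's centre; same axes. The blade is 28 mm long, 4 mm thick (x), 14 mm wide (y), with rounded teeth on both edges. The key is the same both ways round, so it also goes in half a turn round.
- round_key: The round-bowed key as a whole (plain steel, 69 mm long, about 50 g); origin at the blade's tip, axes as the bow's.
- square_key_bow (a point): Centre of the bow of a wrong key: square bow 32 mm wide, 34 mm high, 10 mm thick; its blade is 19 mm wide, too wide for the lock. Stays in the rack.
- oblong_key_bow (a point): Centre of the bow of the other wrong key: narrow oblong bow 16 mm wide, 34 mm high, 10 mm thick; blade 19 mm wide. Stays in the rack.
- key_rack: Fixed block of pale wood, 60 x 172 x 38 mm (x, y, z), origin at the centre of its underside. Three slots in a row along its y axis, 52 mm apart, the middle one at its centre, 32 mm deep; the keys' collars rest on its top, their bows' width along its y axis. Which key stands in which slot varies.
- keyway (a point): Centre of the keyway's mouth, on the brass cylinder's upper face, 83.5 mm above the bench, z up. Slot 6 mm along x, 16 mm along y (axes turn with the cylinder), 34 mm deep, 2 mm chamfer. Two sticky sprung pins, 11 and 19 mm down, resist the blade at several points with up to about 10 N. Fully home, the collar rests on this face, tip 28 mm below, bow centre 24 mm above.
- cylinder (a joint): Turn of the lock cylinder in rad: 0 at rest, grows clockwise seen from above, stop at 1.571. A return spring turns it back to 0 (0.02 N m at rest, 0.08 N m at the stop). The key has about 0.15 rad of play in the keyway, so the hand turns that much farther. Turning draws the brass bolt at the side of the lock case 14 mm out of its keeper.
- strongbox: Fixed grey steel box 136 x 186 x 48 mm (x, y, z), origin at the centre of its underside. On the middle of its lid a dark steel lock case 72 x 72 x 36 mm (top 84 mm above the bench) with the brass cylinder, 28 mm across, in its middle; beside it, at y = -62 mm, the bolt's keeper, 28 mm high. At rest the keyway's axes are parallel to the box's.
- stapler: Bystander: blue desk stapler 34 x 140 x 36 mm, loose, behind the rack. Origin: centre of its underside.
- pine_block: Bystander: loose wooden block 45 x 90 x 36 mm, on the near side between rack and strongbox. Origin: centre of its underside.
- tape_measure: Bystander: loose yellow tape measure 38 x 72 x 68 mm, at the back. Origin: centre of its underside.
Things that resemble listed ones, but are neither listed nor needed, are in the scene too. There is more than one size of the strongbox; the job needs the larger. Leave any green look-alike of the part that bears oblong_key_bow alone.

How it is judged:
On the way, in this order (a step that is already met when the one before it is completed fails the run):
1. the round-bowed key is drawn clear of the rack (height (world z) of round_key_tip above 0.042 m), for 0.1 s.
2. the round-bowed key is fully home in the lock, the cylinder not yet turned (z of round_key_tip in the frame of keyway below -0.0255 m and horizontal distance between round_key_tip and keyway below 0.004 m and value of joint cylinder below 0.4 rad), for 0.1 s.
At the end, for the whole second after the job is handed in: The round-bowed key is in the lock with its tip at least 25.5 mm below the cylinder's face (28 is home), upright within 0.15 rad and centred within 4 mm; the cylinder is turned at least 1.35 rad clockwise and still; the fingers still grip the key (over 1 N). The other two keys stand in the rack (z of round_key_tip in the frame of keyway below -0.0255 m and horizontal distance between round_key_tip and keyway below 0.004 m and value of joint cylinder above 1.35 rad and angle between round_key_tip's own z axis and vertical below 0.15 rad and contact force between the fingers and round_key above 1 N and velocity of joint cylinder between -0.1 and 0.1 rad/s and distance between each of square_key_bow, oblong_key_bow and key_rack below 0.095 m); the arm keeps its last pose, push and grip.
It fails at once if the cylinder is turned without the round-bowed key well inside (value of joint cylinder above 0.5 rad and not (z of round_key_tip in the frame of keyway below -0.022 m and horizontal distance between round_key_tip and keyway below 0.008 m)).
It fails at once if one of the other two keys is pulled out or displaced by over 20 mm (distance of any of square_key_bow, oblong_key_bow from where it was at the start of the episode above 0.02 m).
It fails at once if a bystander (stapler, wooden block, tape measure) is shoved over 30 mm (distance of any of stapler, pine_block, tape_measure from where it was at the start of the episode above 0.03 m).
It also fails if it takes over 45 s, if anything falls off the work surface, if the arm or the gripper's body presses on something with over 40 N, if the wrist force passes 120 N, or if a joint passes its speed limit or range.

## Working session

There is one attempt and no reset: what is moved stays moved. The work goes in short steps, each a Python script; the robot and the scene stay as the last script left them, time stands still between calls to the robot, and variables do not carry over. Pictures are saved under pics/ and viewed, at most 10 in all, crops included, and the job is handed in when it is done.

```bash
mkdir -p pics
python3 - <<'E'
from station import *
import cv2,numpy as np
np.set_printoptions(precision=4,suppress=True)
for n in ("scene","top"):
    cv2.imwrite(f"pics/{n}0.png",cv2.resize(read_camera(n)[:,:,::-1],(800,600),interpolation=cv2.INTER_CUBIC))
for n in ("scene","top","wrist"): print(n,camera_info(n))
print(get_ee_rot(),get_tcp_pos(),get_time())
E
```

```text
scene {'intrinsics': array([[451.4444,   0.    , 261.608 ],
       [  0.    , 451.4444, 184.5743],
       [  0.    ,   0.    ,   1.    ]]), 'T': array([[-0.4167,  0.5183, -0.7469, -0.2739],
       [-0.909 , -0.2284,  0.3486,  0.4498],
       [ 0.0101,  0.8242,  0.5663,  0.7168],
       [ 0.    ,  0.    ,  0.    ,  1.    ]])}
top {'intrinsics': array([[465.8965,   0.    , 253.0584],
       [  0.    , 465.8965, 194.9198],
       [  0.    ,   0.    ,   1.    ]]), 'T': array([[ 0.0013,  0.9834, -0.1813,  0.3367],
       [-1.    ,  0.0013, -0.0001,  0.0575],
       [ 0.0002,  0.1813,  0.9834,  1.3123],
       [ 0.    ,  0.    ,  0.    ,  1.    ]])}
wrist {'intrinsics': array([[327.2125,   0.    , 262.5764],
       [  0.    , 327.2125, 186.9255],
       [  0.    ,   0.    ,   1.    ]]), 'tool_from_camera': array([[-0.0009,  0.9703,  0.242 ,  0.065 ],
       [ 1.    ,  0.0008,  0.0004,  0.0002],
       [ 0.0002,  0.242 , -0.9703, -0.2002],
       [ 0.    ,  0.    ,  0.    ,  1.    ]])}
[-0.0002  0.1947  0.9809 -0.0007] [0.2384 0.5771 0.184 ] 0.1
```

View pics/scene0.png

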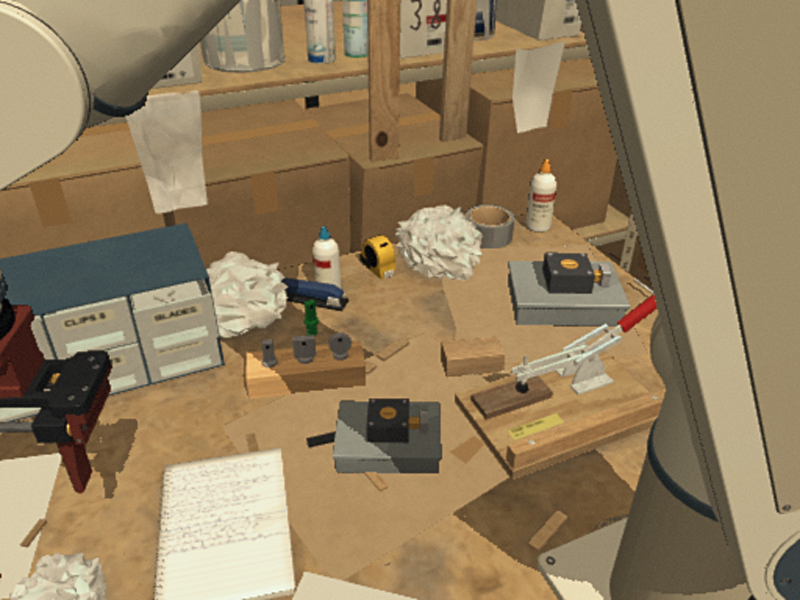

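View pics/top0.png

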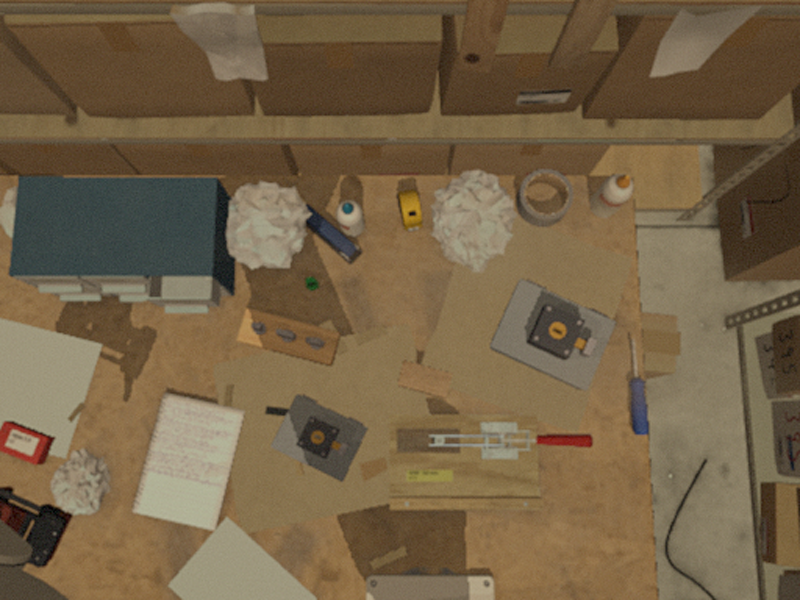

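The scene picture shows the rack with the oblong, square and round keys at (268,350), (304,348) and (340,345). The larger strongbox is at (570,275) there, and at (555,333) in the top view. Next I'll enlarge crops.

Run:
```python
from station import *
import cv2,numpy as np
a=read_camera("top")[:,:,::-1]; s=read_camera("scene")[:,:,::-1]
def c(im,u,v,w,h,k): return cv2.resize(im[v:v+h,u:u+w],None,fx=k,fy=k,interpolation=cv2.INTER_CUBIC)
# top crops 80x60 at x5 -> 400x300
g=np.vstack([np.hstack([c(a,145,190,80,60,5),c(a,310,178,90,72,400/90)[:300,:400].copy() if 0 else c(a,312,180,80,60,5)]),
 np.hstack([c(s,150,200,100,60,4)[:240],c(s,320,155,100,60,4)])])
cv2.imwrite("pics/crop1.png",g)
```

```text
(no output)
```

View pics/crop1.png

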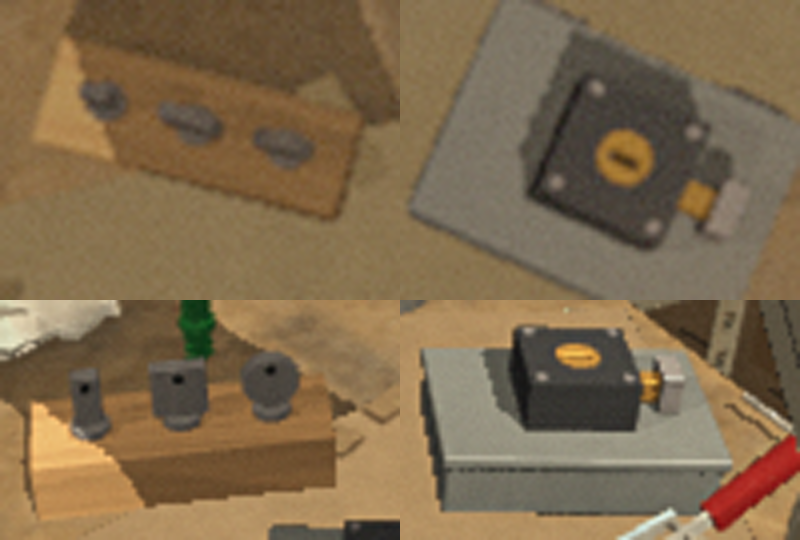

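The round key's bow is at top (201.6,219) and scene (217.5,219.5). The keyway is at top (357,211.4) and scene (364.2,169). The other keys are at top (183,214) and (165.6,209.6).

```bash
cat > h.py <<'E'
from station import *
import cv2,numpy as np
from scipy.spatial.transform import Rotation as R
np.set_printoptions(precision=4,suppress=True)
def campose(n):
    i=camera_info(n)
    if n!="wrist": return i["intrinsics"],i["T"]
    T=np.eye(4); q=get_ee_rot(); T[:3,:3]=R.from_quat([*q[1:],q[0]]).as_matrix(); T[:3,3]=get_tcp_pos()
    return i["intrinsics"],T@i["tool_from_camera"]
def ray(K,T,u,v):
    return T[:3,3],T[:3,:3]@np.array([(u-K[0,2])/K[0,0],-(v-K[1,2])/K[1,1],-1])
def atz(K,T,u,v,z):
    o,d=ray(K,T,u,v); return o+d*(z-o[2])/d[2]
def down(ang): # tool z down, tool y (closing line) at world angle ang
    y=np.array([np.cos(ang),np.sin(ang),0]); z=np.array([0,0,-1.]); x=np.cross(y,z)
    q=R.from_matrix(np.c_[x,y,z]).as_quat(); return np.array([q[3],*q[:3]])
E
python3 - <<'E'
from h import *
for n,pts in (("top",[(201.6,219,.062),(183,214,.062),(165.6,209.6,.062),(357,211.4,.0835)]),("scene",[(217.5,219.5,.062),(194.5,219.5,.062),(171.5,221,.062),(364.2,169,.0835)])):
    K,T=campose(n)
    for p in pts: print(n,atz(K,T,*p))
K,T=campose("top")
# lock-case screws z=.084
for u,v in ((596,88),(695,132),(556,182),(653,228)): print(atz(K,T,312+(u-400)/5,180+v/5,.084))
# rack top corners z=.038
for u,v in ((68,40),(362,120),(338,217),(35,137)): print(atz(K,T,145+u/5,190+v/5,.038))
E
```

```text
top [0.5008 0.1966 0.062 ]
top [0.5144 0.2472 0.062 ]
top [0.5264 0.2948 0.062 ]
top [ 0.519  -0.2195  0.0835]
scene [0.5018 0.1986 0.062 ]
scene [0.5231 0.2468 0.062 ]
scene [0.5392 0.2964 0.062 ]
scene [ 0.5185 -0.216   0.0835]
[ 0.5562 -0.2053  0.084 ]
[ 0.5324 -0.2573  0.084 ]
[ 0.5054 -0.1822  0.084 ]
[ 0.4809 -0.2327  0.084 ]
[0.5626 0.3199 0.038 ]
[0.518  0.1559 0.038 ]
[0.4643 0.1682 0.038 ]
[0.5083 0.3361 0.038 ]
```

```bash
cat >> h.py <<'E'
A_R=np.radians(-15.2); A_L=np.radians(-25.3)
E
python3 - <<'E'
from h import *
d=np.radians
for off in (0,np.pi):
    for p,a in (((.501,.197,.2),A_R),((.519,-.219,.2),A_L),((.519,-.219,.1),A_L-1.9)):
        print(off,inverse_kinematics(p,down(a+off)))
# look: wrist views over rack then lock; pick half turn later
def look(xy,a,name,q):
    # camera ~65mm offset along tool x, tilted; place TCP
    move_pose([*xy,.20],q); wait(.2)
    K,T=campose("wrist"); im=read_camera("wrist"); np.savez(f"pics/{name}.npz",K=K,T=T)
    cv2.imwrite(f"pics/{name}.png",im[:,:,::-1])
def off_for(a,p1,p2):
    for o in (0,np.pi):
        r=[inverse_kinematics(p1,down(a+o)),inverse_kinematics(p2,down(A_L+o-1.9)),inverse_kinematics(p2,down(A_L+o))]
        if all(x is not None and abs(x[5])<2.5 for x in r): return o
o=off_for(A_R,(.501,.197,.2),(.519,-.219,.1)); print("off",o)
if o is not None:
    look((.519,-.219),0,"w_lock",down(A_L+o)); print(get_joint_pos())
    look((.501,.197),0,"w_rack",down(A_R+o)); print(get_joint_pos(),get_time())
    g=np.hstack([cv2.imread(f"pics/{n}.png") for n in ("w_lock","w_rack")])
    cv2.imwrite("pics/w2.png",cv2.resize(g,(800,300),interpolation=cv2.INTER_AREA))
E
```

```text
0 [ 0.3525  0.2777  1.8081 -0.      1.0558  0.6178]
0 [-0.4204  0.3151  1.7547 -0.      1.0717  0.0211]
0 [-0.4204  0.4468  1.8269 -0.      0.8679  1.9211]
3.141592653589793 [ 0.3525  0.2777  1.8081 -0.      1.0558 -2.5238]
3.141592653589793 None
3.141592653589793 [-0.4204  0.4468  1.8269 -0.      0.8679 -1.2204]
off 0
[-0.4198  0.3152  1.7547  0.      1.0717  0.0211]
[ 0.3511  0.2778  1.808  -0.      1.0558  0.6177] 5.2083
```

View pics/w2.png

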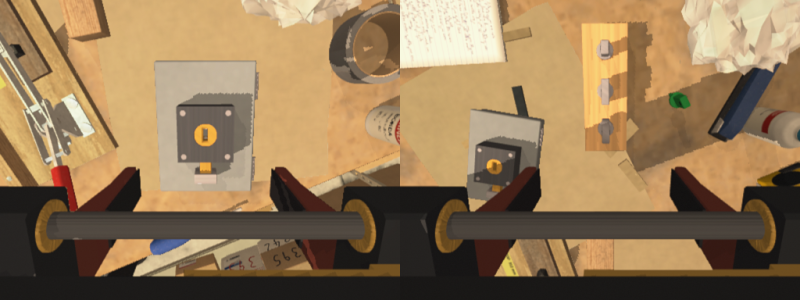

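The wrist views show the lock cylinder at (205,134) in the left half. In the right half the round key is at (605,130), lowest of the three. I'll enlarge both for precise pixels.

Run:
```python
import cv2,numpy as np
a=cv2.imread("pics/w_lock.png");b=cv2.imread("pics/w_rack.png")
# lock at (262,172) full px; rack key at ((605-400)*1.28,130*1.28)=(262,166)
ca=a[125:225,212:312]; cb=b[125:225,215:315] 
f=lambda c:cv2.resize(c,(400,400),interpolation=cv2.INTER_CUBIC)
c2=b[20:220,212:312]
cv2.imwrite("pics/crop2.png",np.hstack([f(ca),f(cb)]))
```

```text
(no output)
```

View pics/crop2.png

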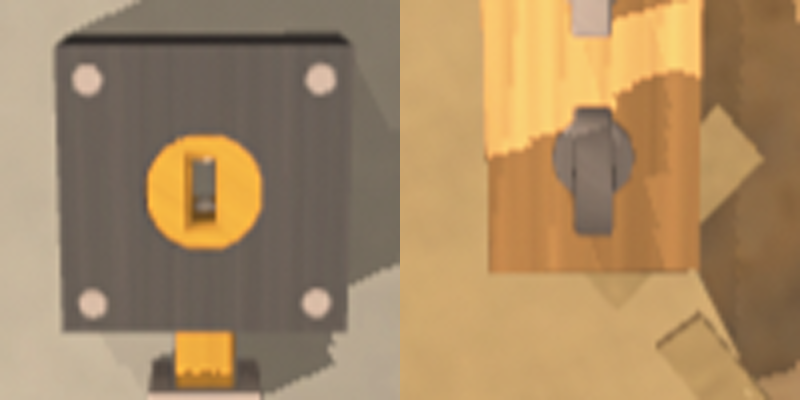

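Run:
```python
from h import *
l=np.load("pics/w_lock.npz"); r=np.load("pics/w_rack.npz")
print("lock",atz(l["K"],l["T"],262.9,172.6,.0835))
for u,v in ((87,80),(321,79),(92,303),(316,302)): print(atz(l["K"],l["T"],212+u/4-.4,125+v/4-.4,.084))
print("key collar",atz(r["K"],r["T"],263.1,163.6,.042), "bow", atz(r["K"],r["T"],263.1,125+171/4-.4,.07))
```

```text
lock [ 0.5206 -0.2177  0.0835]
[ 0.5066 -0.1805  0.084 ]
[ 0.5578 -0.2044  0.084 ]
[ 0.4828 -0.2312  0.084 ]
[ 0.5338 -0.255   0.084 ]
key collar [0.5033 0.1988 0.042 ] bow [0.5036 0.1998 0.07  ]
```

```bash
cat >> h.py <<'E'
KEY=np.array([.5034,.1990]); LOCK=np.array([.5204,-.2177])
E
python3 - <<'E'
from h import *
command_gripper(.6)
movel([*KEY,.10],down(A_R)); movel([*KEY,.049],v=.06)
f0=get_ft_force(); command_gripper(0)
print(get_grip_width()*88,get_finger_force(),get_ft_force()-f0,get_tcp_pos(),get_time())
movel([*KEY,.12],v=.06); print(get_grip_width()*88,get_finger_force(),get_ft_force())
movel([*KEY,.19],v=.15)
move_pose([*LOCK,.17],down(A_L)); wait(.2)
movel([*LOCK,.14],v=.06); wait(.2)
print(get_tcp_pos(),get_finger_force(),get_ft_force(),get_time())
K,T=campose("wrist");im=read_camera("wrist"); np.savez("pics/w_ins.npz",K=K,T=T)
s=read_camera("scene")
cv2.imwrite("pics/ins.png",np.hstack([cv2.resize(im[150:300,192:342,::-1],(400,400),interpolation=cv2.INTER_CUBIC),cv2.resize(s[120:200,325:405,::-1],(400,400),interpolation=cv2.INTER_CUBIC)]))
E
```

```text
0.5191408114445397 0.0 [ 0.4648 -0.6537 -0.3069] [0.5034 0.199  0.049 ] 8.65
0.41310157870563863 0.0 [0.7006 0.024  0.078 ]
[ 0.5207 -0.2178  0.1404] 0.0 [ 0.1854 -0.0859 -0.9726] 13.1917
```

View pics/ins.png

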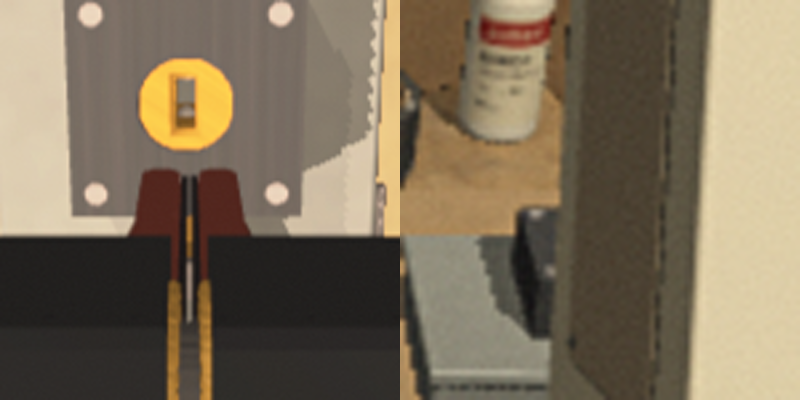

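The gripper shut on nothing and the hand is empty over the lock, with its closed tips at (188,172) in the left crop. I'll check the TCP projection and the state of the rack.

Run:
```python
from h import *
i=camera_info("wrist"); K=i["intrinsics"]; M=np.linalg.inv(i["tool_from_camera"])
for p in ((0,0,0),(0,0,-.019)):
    c=(M@[*p,1])[:3]; print(K[0,0]*c[0]/-c[2]+K[0,2], -K[1,1]*c[1]/-c[2]+K[1,2])
a=read_camera("top")[190:250,145:225,::-1]; s=read_camera("scene")[200:260,150:230,::-1]
cv2.imwrite("pics/rack2.png",np.hstack([cv2.resize(x,(400,300),interpolation=cv2.INTER_CUBIC) for x in (a,s)]))
```

```text
261.77508488619213 210.9262410618141
261.71460873143764 221.06968842497778
```

View pics/rack2.png

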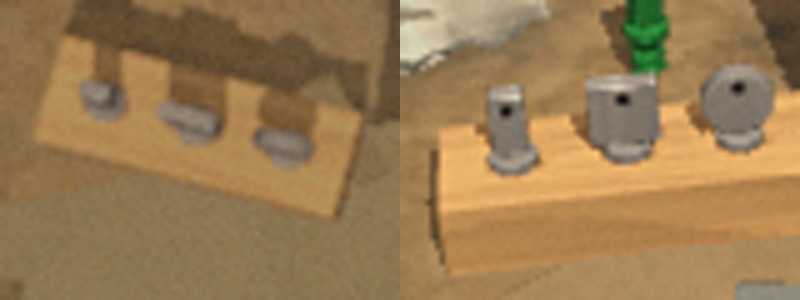

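The keys stand undisturbed and the projection is consistent, so the cause isn't clear yet. I'll repeat the descent and record views before and after closing.

Run:
```python
from h import *
command_gripper(.5)
movel([*LOCK,.19],v=.2)
move_pose([*KEY,.12],down(A_R)); movel([*KEY,.049],v=.08); wait(.1)
p=[get_tcp_pos()]; im=[read_camera("wrist")[130:280,187:337],read_camera("scene")[190:250,180:240],]
t=get_time(); w0=get_grip_width(); command_gripper(.06)
print(get_time()-t,w0,get_grip_width(),get_finger_force(),get_ft_force(),p,get_tcp_pos())
wait(.3); print(get_grip_width(),get_finger_force(),get_time())
im+=[read_camera("wrist")[130:280,187:337],read_camera("scene")[190:250,180:240]]
g=[cv2.resize(x[:,:,::-1],(300,300),interpolation=cv2.INTER_CUBIC) for x in im]
cv2.imwrite("pics/grasp.png",np.vstack([np.hstack(g[:2]),np.hstack(g[2:])]))
```

```text
0.7666000000000004 0.49925207212760997 0.05576230278954472 0.0 [-0.4727 -1.2819 -0.1532] [array([0.5038, 0.1992, 0.0496])] [0.5034 0.199  0.049 ]
0.05695972738612611 0.0 18.4833
```

View pics/grasp.png

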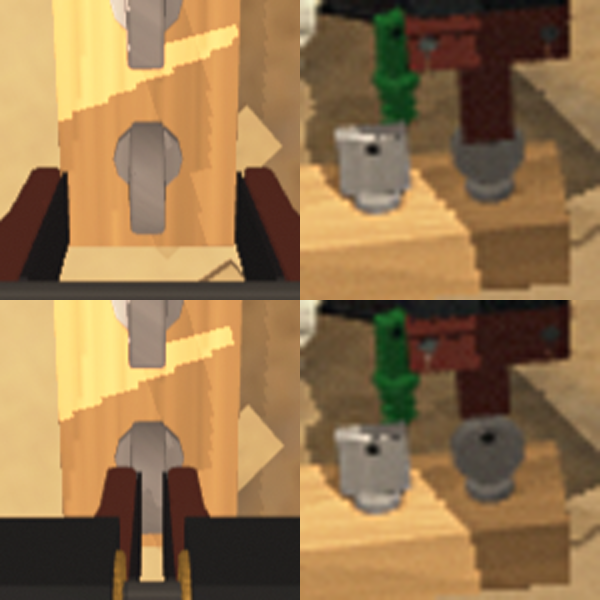

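Run:
```python
from h import *
K,T=campose("scene"); M=np.linalg.inv(T)
def pr(p): c=(M@[*p,1])[:3]; return np.array([K[0,0]*c[0]/-c[2]+K[0,2], -K[1,1]*c[1]/-c[2]+K[1,2]])
y=np.array([np.cos(A_R),np.sin(A_R),0])
p=get_tcp_pos(); print(p,get_ee_rot(),down(A_R))
for z in (.049,.06,.07,.08): print(z,"closed",pr([p[0],p[1],z]),"near",pr(np.r_[p[:2],z]-.0275*y),"far",pr(np.r_[p[:2],z]+.0275*y))
print(pr([*KEY,.062]),pr([*KEY,.079]),pr([*KEY,.045]))
```

```text
[0.5034 0.199  0.049 ] [ 0.      0.7944  0.6074 -0.    ] [0.     0.7944 0.6074 0.    ]
0.049 closed [217.3394 223.5187] near [218.3593 231.1587] far [216.3623 216.198 ]
0.06 closed [217.1223 219.8165] near [218.1436 227.4221] far [216.144  212.5307]
0.07 closed [216.9227 216.4121] near [217.9452 223.9852] far [215.9433 209.1593]
0.08 closed [216.7208 212.9703] near [217.7447 220.5096] far [215.7404 205.7515]
[217.0817 219.1387] [216.7403 213.3164] [217.417  224.8542]
```

Both views agree that the physical fingertips sit about 30 mm above the nominal TCP, so the fingers closed just above the bow. I'll reopen, go 29 mm lower under a force guard, and grip.

Run:
```python
from h import *
command_gripper(.45)
hit=movel([*KEY,.020],v=.05,until_force=6); print("hit",hit,get_tcp_pos(),get_ft_force())
command_gripper(0); print(get_grip_width()*88,get_finger_force(),get_ft_force(),get_time())
if get_grip_width()*88>7:
    z0=get_tcp_pos()[2]
    movel([*KEY,z0+.05],v=.08); print(get_grip_width()*88,get_finger_force(),get_ft_force(),get_tcp_pos())
    K,T=campose("wrist");im=read_camera("wrist")[130:280,187:337]; s=read_camera("scene")[180:240,180:240]
    print(get_time(),z0)
    cv2.imwrite("pics/held.png",np.hstack([cv2.resize(x[:,:,::-1],(400,400),interpolation=cv2.INTER_CUBIC) for x in (im,s)]))
```

```text
hit False [0.5034 0.199  0.0199] [ 0.5768 -0.0807 -0.5171]
9.670560813322178 30.000172778964043 [0.245  0.0388 0.1208] 20.5917
9.724407142704354 29.999858289957047 [-0.0372  0.0736 -0.8058] [0.5033 0.1989 0.07  ]
21.4667 0.02001766740132964
```

View pics/held.png

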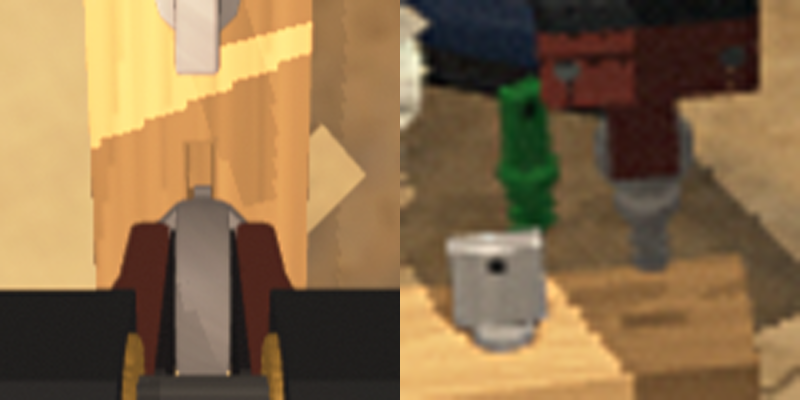

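The key is held: the pads are 9.7 mm apart with 30 N on them, and the tip is about 10 mm below the nominal TCP. In the left crop the blade at (202,190) lines up with the empty slot at (199,165). Next I'll carry it over and insert it under a force guard.

Run:
```python
from h import *
movel([*KEY,.12],v=.2)
move_pose([*LOCK,.115],down(A_L))
print(get_tcp_pos(),get_finger_force(),get_time())
hit=movel([*LOCK,.0655],v=.04,until_force=18)
print(hit,get_tcp_pos(),get_ft_force(),get_ft_torque(),get_grip_width()*88,get_time())
```

```text
[ 0.5205 -0.2168  0.1148] 29.999890476465225 23.4083
False [ 0.5204 -0.2175  0.0655] [-0.2428  2.5653  1.7047] [ 0.3235  0.0763 -0.0334] 10.105375918054731 24.7917
```

Run:
```python
from h import *
hit=movel([*LOCK,.0605],v=.01,until_force=12)
print(hit,get_tcp_pos(),get_ft_force(),get_ft_torque(),get_grip_width()*88,get_time())
im=read_camera("wrist")[100:280,172:352]; s=read_camera("scene")[140:200,330:390]; t=read_camera("top")[185:235,330:380]
cv2.imwrite("pics/home.png",np.hstack([cv2.resize(x[:,:,::-1],(400,400),interpolation=cv2.INTER_CUBIC) for x in (im,t)]))
```

```text
True [ 0.5204 -0.2174  0.0655] [-0.1856  1.0436  5.2958] [ 0.1035  0.262  -0.0322] 9.920884261512136 25.0417
```

View pics/home.png

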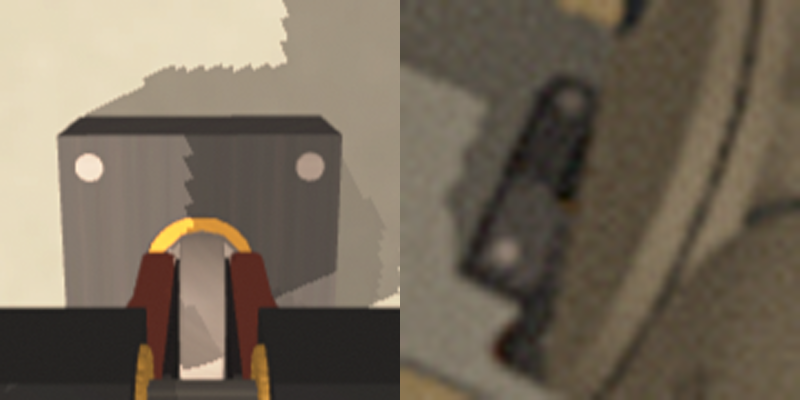

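The wrist view shows the collar on the brass cylinder at (203,235), and a stiff stop at exactly the predicted home height. Now I'll turn it clockwise while pressing lightly.

Run:
```python
from h import *
wait(.15)
for th in (.3,.7,1.1,1.4,1.6,1.7,1.76):
    move_pose([*LOCK,.0647],down(A_L-th))
    print(th,get_tcp_pos(),get_ft_force(),get_ft_torque()[2],get_finger_force(),get_grip_width()*88,get_time())
```

```text
0.3 [ 0.5206 -0.2177  0.0654] [-1.944   2.4913  8.1061] 0.006095358573796575 30.001889504492283 9.769098233446627 25.7333
0.7 [ 0.5206 -0.2176  0.0655] [-1.2125  3.1111  8.1931] 0.019479554475962692 30.001839995384216 9.79082176131038 26.2
1.1 [ 0.5205 -0.2177  0.0654] [-1.7644  2.7667  9.2056] 0.05996290132588414 30.001754835247993 9.865262196413196 26.6667
1.4 [ 0.5205 -0.2178  0.0654] [-2.7319  3.1613  9.1591] 0.07082950935362957 30.00182993710041 9.669977709282621 27.0583
1.6 [ 0.5205 -0.2179  0.0654] [-2.3846  1.8363  8.5383] 0.06542045634486954 30.00184804201126 9.953719788995581 27.3667
1.7 [ 0.5205 -0.218   0.0654] [-2.3628  1.2389  8.662 ] 0.12725116161024452 30.00200182199478 9.7589547427093 27.6167
1.76 [ 0.5204 -0.218   0.0654] [-2.9951  0.6846  8.7762] 0.11560522116641284 30.00185117125511 9.937731777685354 27.8667
```

Run:
```python
from h import *
for th in (1.80,1.84,1.88):
    move_pose([*LOCK,.0647],down(A_L-th)); wait(.3)
    tz=np.mean([get_ft_torque()[2] for _ in range(5)])
    print(th,tz,get_ft_force(),get_finger_force(),get_tcp_pos()[2],get_joint_pos()[5],get_time())
    if tz>.3: break
```

```text
1.8 0.13006608142399043 [-2.3663  1.0744  9.3974] 30.001678615808487 0.06543205665656382 1.8239188022745907 28.4167
1.84 0.3636848539442024 [-2.8786  1.3769  8.3313] 30.001745223999023 0.0654337610140345 1.8636680169189832 28.9667
```

The torque rose steeply (0.13 to 0.36 N m), so the cylinder is at its stop, with the key pressed in and gripped. Handing in.

Run:
```python
from h import *
print(get_ft_torque()[2],get_finger_force()); print(job_done())
```

```text
0.3636848539442024 30.001745223999023
the job is handed in; nothing more can be done
None
```

I handed the job in at about 29 s: by position and force readings, the round-bowed key is fully home in the larger strongbox's lock and turned clockwise to the stop, still gripped at 30 N; I didn't see the bolt or get a verdict.

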